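Stand the fallen solvent bottle and close up the row

ROBOT

A 6-joint arm with a two-finger parallel gripper is mounted at the origin on the work surface. World frame = base frame: x ahead of the robot, y to its left, z up, the work surface at z = 0. Lengths are in m, angles in rad, forces in N, time in s.
With the tool pointing down it reaches from about 0.35 to 0.775 m from the base axis. Payload 5.5 kg.
Tool frame: the origin (TCP) lies between the finger pads; the fingertips stand 8 mm ahead of it and the grasp point (between the pads) lies 11 mm behind it; z points along the fingers, y is the line along which they close (so a half turn about z gives the same grasp; the last joint's range is limited). The gripper opens to 85 mm and grips with 20 to 120 N. Pads are 22 mm wide; open, the fingers measure 114 mm over their backs; the gripper's body (76 mm by 85 mm) begins 54 mm behind the grasp point. The pads swing forward as they close: fully open they stand 13 mm farther back than shut.
Start: joints at [-1.43, 0.313, 0.046, 1.304, 0, 1.431], TCP at [0.159, -0.553, 0.239] pointing down, gripper open.
Joint ranges: [-2.76, 2.76], [-0.86, 1.69], [-1.03, 1.26], [-2.2, 2.34], [-1.47, 1.5], [-3.14, 3.14]. Speed limits (rad/s): [2.57, 2.57, 3.14, 3.14, 3.14, 3.14].

INTERFACE

Orientations are given as a unit quaternion [w, x, y, z].
In Python, from workcell import env gives the robot as it stands.
- The arm moves only by the tool move_arm, never from a script. Its argument "moves" is one flat list of numbers, 5 for each row, row after row: the shift along the world's x, y, z in m, then the turn about the world's z in rad, then the finger opening in m, from 0 to 0.0854. A call has 1 to 12 rows; each row is the pose to reach, as a shift and turn from the pose commanded when the call began; what a row does not reach only later rows make up. A row lasts 1/12 s, in which the tool goes at most 41.7 mm and 7.16 degrees, less where a joint would pass 70% of its speed; a pose out of reach is approached as far as the arm can. A call with a gripper value outside its range is refused whole. The fingers move at their own pace and stop on an object; "newtons" is the grip in N (left out, the last holds). Time passes only in rows, so rows that repeat a pose let the fingers close. It gives the time, the measured TCP pose, the force, the opening and the grip force at its end, in the units of the state.
- env.get_state(): the state, without advancing time (a new reading comes with each control period).
- env.read_camera(name): name is "scene" or "side" or "wrist"; returns a dict with "pixels" (480x640x3 uint8, red, green, blue), "camera_matrix" (3x3 intrinsics, pixels), "rvec" (rotation vector, rad) and "tvec" (3), from world to camera coordinates, as OpenCV has them. Camera axes: x right, y down, z forward; pixel columns grow to the right and rows downward; lengths in m; the calibration is good to about 2 mm. A picture is of the moment at which its call begins. There is no depth.
- env.hand_in(): hands the job in; it is judged then, once.
The state is a dict: "clock": time; "joint_pos": joint angles; "qvel": joint speeds; "tau": joint torques, N m; "tcp_pos": TCP position; "orientation": TCP orientation; "wrist_force": force on the tool from outside, world axes, zero at the start; "ft_torque": the same for the moment, N m; "finger_gap": finger opening in m; "grip_force": force on a finger pad.
Only numpy, scipy, OpenCV 4.12 (cv2) and the standard library are available. Lean on these libraries where they do the work, as an engineer would, in place of code of your own. Each camera call takes 0.05 s, during which the arm holds its last target. There are 200 camera calls.

TASK

A solvent bottle has tipped over in the lane of the bottle tray. Stand it back up on its base in the lane between the standing bottles and the end weight, then slide the end weight up the lane so that the three bottles and the weight form one closed row, each touching the next, against the tray's high end. Keep the two standing bottles upright and in their places, and do not disturb the jar, the beaker or the wrench.

Things in the scene. Friction and masses are not known exactly. Their poses are not given: they have to be found in the camera images.
- tray: fixed plain grey plastic channel; its lane runs along the tray's y, 62 mm wide (x), 450 mm long (y -225 to +225 mm). Lane floor 5 mm above the bench; side walls and low end (-y) 4 mm thick, tops 15 mm above the bench; high end (+y) a 4 mm plate, top 45 mm above the bench. Origin: centre of the underside, on the bench; z up
- tipped_bottle: square white bottle, blue cap, 0.2 kg: body 56 x 56 mm, 85 mm tall, then shoulder and round cap (38 mm wide, from 95 to 115 mm), 115 mm in all. Origin: centre of underside; z from base to cap. Starts lying in the lane on a flat side, axis along the lane, cap to the low end (tray -y), base to the standing bottles; its own y then points up, origin 28 mm above the lane floor
- mid_bottle: square white bottle, blue cap, 0.2 kg: body 56 x 56 mm, 85 mm tall, then shoulder and round cap (38 mm wide, from 95 to 115 mm), 115 mm in all. Origin: centre of underside; z from base to cap. Stands in the lane, second from the high end, within 2 mm of end_bottle
- end_bottle: square white bottle, blue cap, 0.2 kg: body 56 x 56 mm, 85 mm tall, then shoulder and round cap (38 mm wide, from 95 to 115 mm), 115 mm in all. Origin: centre of underside; z from base to cap. Stands in the lane against the tray's high end
- end_weight: loose plain aluminium block, 52 mm across the lane (x), 44 mm along it (y), 70 mm tall, 0.4 kg; stands in the lane near its low end (up to 5 mm from the low end wall at closest) and slides on the lane floor. Origin: centre of underside; z up
- jar: bystander: amber glass jar with a black lid, 60 mm in diameter, 90 mm tall, standing beyond the tray. Origin: centre of its underside
- beaker: bystander: glass beaker, 68 mm in diameter, 85 mm tall, standing beyond the tray. Origin: centre of its underside
- wrench: bystander: steel wrench 150 mm long, lying flat on the bench on the robot's side of the tray. Origin: middle of its length on its underside; x axis along it
Not all that is in view belongs to the job. What is shaped like the mid_bottle but pink is not meant.

How it is judged:
By the outcome, as a careful person would: the job done as asked, in the order asked, and still so for the second after the job is handed in, with the robot touching nothing.
It also fails if it takes over 58 s, if anything falls off the work surface, if the arm or the gripper's body presses on something with over 40 N, if the wrist force passes 120 N, or if a joint passes its speed limit or range.

## Working session

There is one attempt and no reset: what is moved stays moved. The work goes in short steps, Python scripts to look and compute and a tool call to move; the robot and the scene stay as the last step left them, time stands still between calls to the robot, and variables do not carry over. Pictures are saved under pics/ and viewed, at most 10 in all, crops included, and the job is handed in when it is done.

Besides the shell and the picture viewer there is one more tool, called in YAML: its name, and indented under it one key for each argument. move_arm: Moves the arm, as the interface text tells. Its arguments: {"type":"object","properties":{"moves":{"type":"array"},"newtons":{"type":"number"}},"required":["moves"]}

```bash
mkdir -p pics; ls
cat > h.py <<'E'
import numpy as np, cv2
from workcell import env
def cam(n):
    c=env.read_camera(n); R=cv2.Rodrigues(np.array(c['rvec'],float))[0]
    return c['pixels'],np.array(c['camera_matrix']),R,np.array(c['tvec'],float).ravel()
def save(n,f):
    p=cam(n); cv2.imwrite('pics/'+f,p[0][:,:,::-1]); np.savez('pics/'+f+'.npz',K=p[1],R=p[2],t=p[3]); return p
def back(f,uv,z):
    d=np.load('pics/'+f+'.npz'); C=-d['R'].T@d['t']
    r=d['R'].T@np.linalg.inv(d['K'])@np.array([uv[0],uv[1],1.]); return C+r*(z-C[2])/r[2]
def proj(f,P):
    d=np.load('pics/'+f+'.npz'); return cv2.projectPoints(np.array(P,float).reshape(-1,3),cv2.Rodrigues(d['R'])[0],d['t'],d['K'],None)[0].reshape(-1,2)
E
python3 -c "
from h import *
for n in ['scene','side']:
    p=save(n,n+'0.png'); print(n,-p[2].T@p[3],p[2][2])
print(env.get_state())"
```

```text
pics
scene [ 1.03169014 -0.12675022  0.6923722 ] [-0.55697045  0.22242886 -0.8001933 ]
side [0.32215304 0.5894401  0.81566524] [ 0.2657507  -0.5700804  -0.77742196]
{'clock': 0.1, 'joint_pos': array([-1.42957406e+00,  3.13915874e-01,  4.51064803e-02,  1.30362070e+00,
       -3.31150679e-05,  1.43121258e+00]), 'qvel': array([-0.00029114, -0.00072956,  0.00123484,  0.00237282, -0.0001803 ,
        0.00042969]), 'tau': array([ 3.63003244e-03, -4.81726277e+01,  2.99243456e+01,  1.27782192e-02,
       -6.46297258e-05, -9.83744286e-08]), 'tcp_pos': array([ 0.15927685, -0.55203586,  0.23850909]), 'orientation': array([-8.16870309e-04,  9.90159347e-01,  1.39942133e-01, -1.72267648e-05]), 'wrist_force': array([-0.76321295,  0.20881503, -0.50045996]), 'ft_torque': array([0.0185091 , 0.01230034, 0.04177959]), 'grip_force': 0.0, 'finger_gap': 0.08525458799426752}
```

View pics/scene0.png

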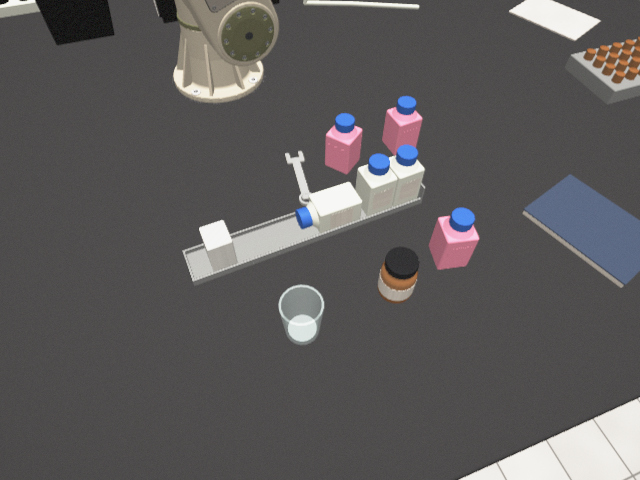

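View pics/side0.png

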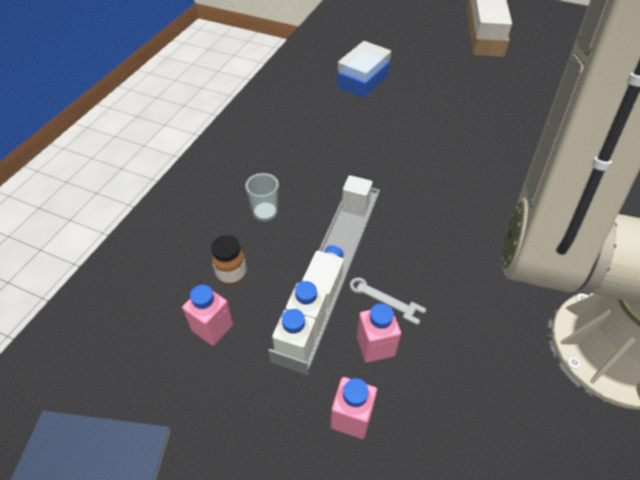

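The scene view shows the tray from about (190,265) at the low end to (425,195) at the high end. The tipped bottle is near (335,208) with its cap at (305,217), the weight near (218,245) and the wrench near (300,178). I'll enlarge both views to read the edges.

```bash
python3 -c "
import cv2
a=cv2.imread('pics/scene0.png')[135:285,175:435];cv2.imwrite('pics/sc.png',cv2.resize(a,None,fx=3,fy=3,interpolation=2))
a=cv2.imread('pics/side0.png')[170:380,255:435];cv2.imwrite('pics/si.png',cv2.resize(a,None,fx=2.8,fy=2.8,interpolation=2))"
```

```text
(no output)
```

View pics/sc.png

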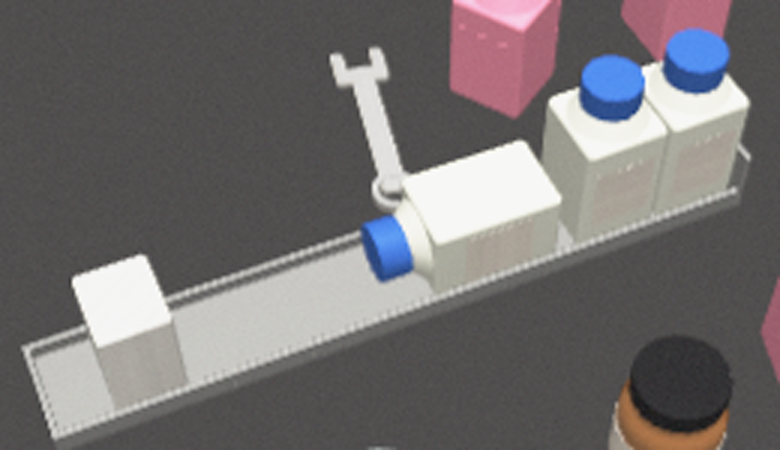

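View pics/si.png

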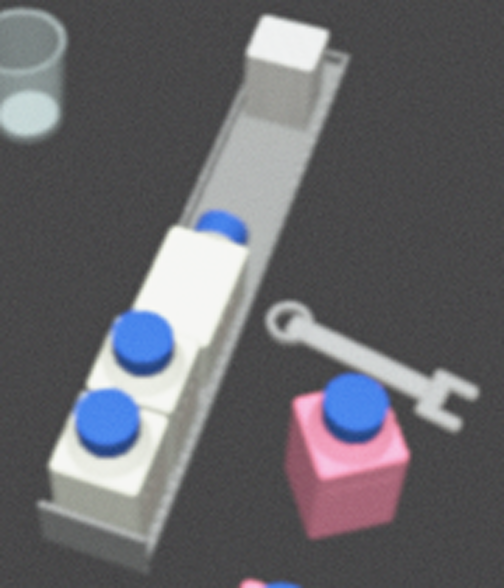

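Tray corners, the weight's top corners (crop 73,277 / 146,256 / 172,310 / 98,336), the tipped bottle's top face (404,180 / 523,141 / 560,200 / 434,253) and the cap tops (613,78 and 697,53) are readable in both crops. Next I turn them into positions.

```bash
cat > m.py <<'E'
from h import *
np.set_printoptions(precision=4,suppress=True)
S=lambda u,v:('scene0.png',(175+(u+.5)/3-.5,135+(v+.5)/3-.5)); D=lambda u,v:('side0.png',(255+(u+.5)/2.8-.5,170+(v+.5)/2.8-.5))
L=[('lowR',S(24,346),.015),('lowF',S(56,436),.015),('highF',S(738,195),.015),('lowR side',D(350,55),.015),('plateF side',D(40,502),.045),('plateR side',D(150,545),.045),('plateF scene',S(748,155),.045),
('w1',S(73,277),.075),('w2',S(146,256),.075),('w3',S(172,310),.075),('w4',S(98,336),.075),
('w1s',D(247,50),.075),('w2s',D(262,15),.075),('w3s',D(329,32),.075),('w4s',D(315,69),.075),
('b capR',S(404,180),.061),('b baseR',S(523,141),.061),('b baseF',S(560,200),.061),('b capF',S(434,253),.061),('b capF s',D(174,226),.061),('b capR s',D(249,245),.061),
('mid',S(613,78),.12),('end',S(697,53),.12),('mid s',D(143,336),.12),('end s',D(107,415),.12)]
for n,(f,uv),z in L: print(n,back(f,uv,z)[:2])
E
python3 m.py
```

```text
lowR [ 0.5132 -0.1822]
lowF [ 0.5809 -0.1768]
highF [0.5538 0.2716]
lowR side [ 0.5126 -0.187 ]
plateF side [0.5507 0.2734]
plateR side [0.4787 0.2714]
plateF scene [0.5474 0.2759]
w1 [ 0.5219 -0.1429]
w2 [ 0.5213 -0.1012]
w3 [ 0.5632 -0.0968]
w4 [ 0.5664 -0.1386]
w1s [ 0.57   -0.1028]
w2s [ 0.5736 -0.1419]
w3s [ 0.5208 -0.1453]
w4s [ 0.517  -0.1049]
b capR [0.5059 0.0594]
b baseR [0.5009 0.1398]
b baseF [0.553  0.1419]
b capF [0.5649 0.0566]
b capF s [0.557  0.0602]
b capR s [0.5042 0.0544]
mid [0.5223 0.1839]
end [0.5202 0.24  ]
mid s [0.5221 0.184 ]
end s [0.5185 0.2407]
```

move_arm:
  moves: [0.022, 0.035, 0, 0.12, 0.055, 0.044, 0.07, 0, 0.24, 0.055, 0.066, 0.105, 0, 0.36, 0.055, 0.088, 0.14, 0, 0.48, 0.055, 0.11, 0.175, 0, 0.6, 0.055, 0.132, 0.21, 0, 0.72, 0.055, 0.154, 0.245, 0, 0.84, 0.055, 0.176, 0.28, 0, 0.96, 0.055, 0.198, 0.315, 0, 1.08, 0.055, 0.22, 0.35, 0, 1.2, 0.055, 0.242, 0.385, 0, 1.32, 0.055, 0.262, 0.418, 0, 1.36, 0.055]
  newtons: 20

```text
clock: 1.1
tcp_pos: [0.4219, -0.1323, 0.2392]
orientation: [-0.0, 0.68, 0.733, 0.0]
wrist_force: [0.7, -0.6, 0.2]
finger_gap: 0.055
grip_force: 0.0
```

move_arm:
  moves: [0.022, 0.034, 0, 0, 0.055, 0.044, 0.068, 0, 0, 0.055, 0.066, 0.102, 0, 0, 0.055, 0.088, 0.136, 0, 0, 0.055, 0.105, 0.162, -0.02, 0, 0.055, 0.1115, 0.172, -0.05, 0, 0.055, 0.1115, 0.172, -0.085, 0, 0.055, 0.1115, 0.172, -0.12, 0, 0.055, 0.1115, 0.172, -0.14, 0, 0.055, 0.1115, 0.172, -0.14, 0, 0.055]

```text
clock: 1.93
tcp_pos: [0.5286, 0.0381, 0.094]
orientation: [-0.004, 0.682, 0.732, -0.003]
wrist_force: [-0.3, 0.6, 0.5]
finger_gap: 0.0548
grip_force: 0.0
```

```bash
python3 -c "
from h import *
save('scene','s1.png');save('wrist','w1.png')
a=cv2.imread('pics/s1.png')[100:290,190:430];b=cv2.imread('pics/w1.png')
a=cv2.resize(a,(480,380),interpolation=2);b=cv2.resize(b,(320,240));c=np.zeros((380,800,3),np.uint8);c[:,:480]=a;c[:240,480:]=b
cv2.imwrite('pics/c1.png',c);s=env.get_state();print(s['tcp_pos'],s['orientation'],s['finger_gap'])"
```

```text
[0.53211025 0.03754772 0.09891091] [-8.61489408e-04  6.81922933e-01  7.31423213e-01 -6.74974683e-04] 0.05505122354109322
```

View pics/c1.png

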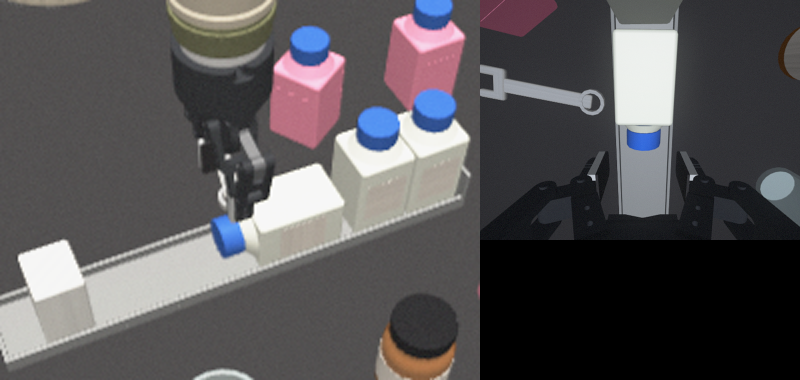

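The fingers straddle the cap symmetrically in the wrist view (cap at x≈643 of the crop, fingers at 598 and 690). The yaw matches the lane and the wrench ring at (591,101) is clear. Descending and gripping.

move_arm:
  moves: [0, 0, -0.03, 0, 0.055, 0, 0, -0.055, 0, 0.055, 0, 0, -0.072, 0, 0.055, 0, 0, -0.072, 0, 0.055, 0, 0, -0.072, 0, 0.03, 0, 0, -0.072, 0, 0.03, 0, 0, -0.072, 0, 0.03, 0, 0, -0.072, 0, 0.03, 0, 0, -0.072, 0, 0.03]
  newtons: 20

```text
clock: 2.78
tcp_pos: [0.5345, 0.0371, 0.0293]
orientation: [0.002, 0.682, 0.731, 0.001]
wrist_force: [-0.7, -1.2, 6.7]
finger_gap: 0.0368
grip_force: 21.6
```

move_arm:
  moves: [0.0005, -0.008, 0.003, 0, 0.03, 0.0014, -0.02, 0.003, 0, 0.03, 0.0025, -0.036, 0.003, 0, 0.03, 0.0036, -0.052, 0.003, 0, 0.03, 0.0046, -0.066, 0.003, 0, 0.03, 0.0052, -0.075, 0.003, 0, 0.03, 0.0052, -0.075, 0.003, 0, 0.03, 0.0052, -0.075, 0.003, 0, 0.03]

```text
clock: 3.45
tcp_pos: [0.5381, -0.0384, 0.0303]
orientation: [0.0, 0.683, 0.731, 0.0]
wrist_force: [1.0, -1.0, -1.8]
finger_gap: 0.0373
grip_force: 20.9
```

move_arm:
  moves: [0, 0.003, 0.009, 0, 0.03, -0.0005, 0.007, 0.017, 0, 0.03, -0.001, 0.012, 0.026, 0, 0.03, -0.0015, 0.018, 0.034, 0, 0.03, -0.002, 0.024, 0.041, 0, 0.03, -0.002, 0.031, 0.048, 0, 0.03, -0.0025, 0.039, 0.054, 0, 0.03, -0.003, 0.046, 0.059, 0, 0.03, -0.0037, 0.054, 0.064, 0, 0.03, -0.0037, 0.054, 0.064, 0, 0.03]

```text
clock: 4.28
tcp_pos: [0.5346, 0.0181, 0.0954]
orientation: [0.0, 0.681, 0.732, 0.001]
wrist_force: [0.2, -0.0, -2.0]
finger_gap: 0.0377
grip_force: 20.4
```

```bash
cat > look.py <<'E'
import sys
from h import *
f=sys.argv[1]
a=save('scene','s'+f+'.png')[0][100:290,180:430];b=save('side','d'+f+'.png')[0][150:370,260:430]
c=np.zeros((418,800,3),np.uint8);a=cv2.resize(a,(500,380),interpolation=2);b=cv2.resize(b,(300,388),interpolation=2)
c[:380,:500]=a;c[:388,500:]=b;cv2.imwrite('pics/c'+f+'.png',c[:,:,::-1])
s=env.get_state();print(s['tcp_pos'],s['wrist_force'],s['finger_gap'])
E
python3 look.py 2
```

```text
[0.53433395 0.01691308 0.09437173] [ 0.14876054  0.44354225 -1.47493694] 0.03713050411479183
```

View pics/c2.png

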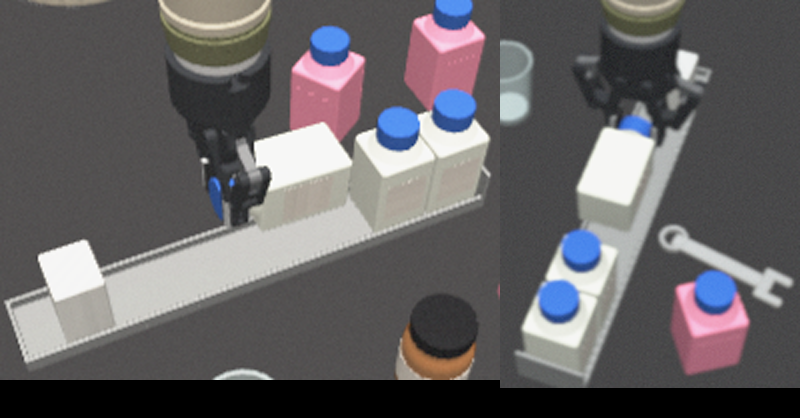

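The bottle rose horizontally: torsion in the pads held it. I'll set it down again and take the cap by its tip, where a smaller contact patch lets it pivot.

move_arm:
  moves: [0.001, -0.015, -0.005, 0, 0.03, 0.002, -0.035, -0.018, 0, 0.03, 0.003, -0.05, -0.035, 0, 0.03, 0.0037, -0.054, -0.05, 0, 0.03, 0.0037, -0.054, -0.06, 0, 0.03, 0.0037, -0.054, -0.066, 0, 0.03, 0.0037, -0.054, -0.066, 0, 0.03, 0.0037, -0.054, -0.066, 0, 0.055, 0.0037, -0.054, -0.066, 0, 0.055, 0.0037, -0.054, -0.066, 0, 0.055]

```text
clock: 5.22
tcp_pos: [0.5385, -0.0371, 0.0286]
orientation: [0.0, 0.682, 0.732, 0.0]
wrist_force: [-0.2, 0.6, 0.5]
finger_gap: 0.0549
grip_force: 0.0
```

Run:
```python
from h import *
a=save('scene','s3.png')[0];b=save('wrist','w3.png')[0]
c=np.zeros((540,800,3),np.uint8)
c[:300,:400]=cv2.resize(a[150:250,230:363],(400,300),interpolation=2);c[:480,400:]=cv2.resize(b[:,:],(400,300))[:300].repeat(1,0) if 0 else np.pad(cv2.resize(b,(400,300)),((0,180),(0,0),(0,0)))
cv2.imwrite('pics/c3.png',c[:300,:,::-1]);s=env.get_state();print(s['tcp_pos'],s['wrist_force'])
m=(a[:,:,2]>120)&(a[:,:,0]<80);ys,xs=np.nonzero(m[150:260,200:345]);print(xs.min()+200,xs.max()+200,ys.min()+150,ys.max()+150)
```

```text
[ 0.53835294 -0.03718324  0.02859192] [ 0.42761364 -0.51383606  0.64535034]
257 264 221 241
```

View pics/c3.png

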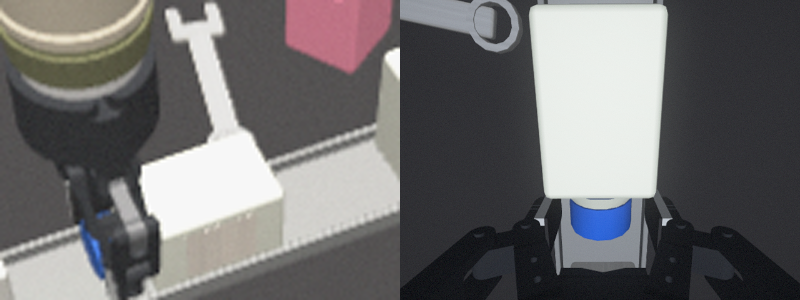

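In the wrist view the cap spans rows ~200 to 240 of the crop (full image row ≈384 at its end). Computing where the tip lies.

Run:
```python
from h import *
for uv,z in [((320,384),.045),((320,384),.052),((320,322),.052),((320,313),.061)]: print(back('w3.png',uv,z))
for uv in [(257,232)]: print(back('s3.png',uv,.033))
for uv in [(230+142/3,150+170/3),(230+282/3,150+192/3),(230+255/3,150+132/3)]: print(back('s3.png',uv,.061))
```

```text
[ 0.53689403 -0.05203515  0.045     ]
[ 0.53662336 -0.04679086  0.052     ]
[ 0.53500841 -0.02281912  0.052     ]
[ 0.53458866 -0.01501149  0.061     ]
[ 0.53371294 -0.04985062  0.033     ]
[ 0.51303781 -0.00366552  0.061     ]
[0.55725258 0.0682858  0.061     ]
[0.50786944 0.06967878 0.061     ]
```

move_arm:
  moves: [0.0005, -0.008, -0.002, 0, 0.055, 0.001, -0.016, -0.003, 0, 0.055, 0.001, -0.016, -0.003, 0, 0.055, 0.001, -0.016, -0.003, 0, 0.03, 0.001, -0.016, -0.003, 0, 0.03, 0.001, -0.016, -0.003, 0, 0.03, 0.001, -0.016, -0.003, 0, 0.03, 0.001, -0.016, -0.003, 0, 0.03]
  newtons: 20

```text
clock: 5.98
tcp_pos: [0.5391, -0.0537, 0.0254]
orientation: [0.0, 0.682, 0.731, -0.0]
wrist_force: [-0.3, -2.4, 1.2]
finger_gap: 0.0369
grip_force: 20.0
```

move_arm:
  moves: [0, 0.002, 0.008, 0, 0.03, 0, 0.006, 0.017, 0, 0.03, -0.0005, 0.012, 0.028, 0, 0.03, -0.001, 0.018, 0.038, 0, 0.03, -0.0015, 0.024, 0.046, 0, 0.03, -0.002, 0.031, 0.053, 0, 0.03, -0.002, 0.031, 0.053, 0, 0.03, -0.002, 0.031, 0.053, 0, 0.03]

```text
clock: 6.65
tcp_pos: [0.5377, -0.0221, 0.0791]
orientation: [0.001, 0.682, 0.732, 0.0]
wrist_force: [1.4, -1.9, -0.4]
finger_gap: 0.0365
grip_force: 21.6
```

```bash
python3 look.py 4
```

```text
[ 0.53735245 -0.02259298  0.07835612] [ 1.40198406 -1.31581968 -1.0975322 ] 0.036476084767514114
```

View pics/c4.png

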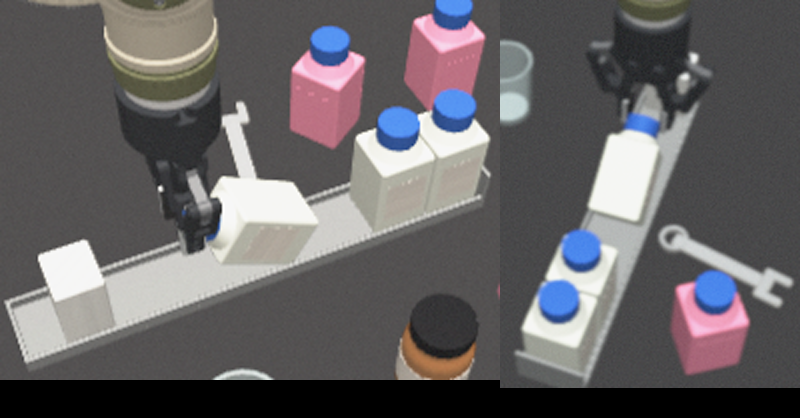

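It now pivots: the bottle is tilted about 30° with its base edge on the lane floor. Continuing the arc.

move_arm:
  moves: [-0.0005, 0.008, 0.007, 0, 0.03, -0.001, 0.016, 0.013, 0, 0.03, -0.0017, 0.025, 0.0186, 0, 0.03, -0.0025, 0.034, 0.023, 0, 0.03, -0.003, 0.044, 0.027, 0, 0.03, -0.0037, 0.054, 0.03, 0, 0.03, -0.0045, 0.064, 0.032, 0, 0.03, -0.005, 0.074, 0.0335, 0, 0.03, -0.0058, 0.0845, 0.034, 0, 0.03, -0.0058, 0.0845, 0.034, 0, 0.03]

```text
clock: 7.58
tcp_pos: [0.5318, 0.0633, 0.113]
orientation: [0.001, 0.681, 0.732, 0.0]
wrist_force: [0.8, -1.4, -2.0]
finger_gap: 0.0364
grip_force: 28.7
```

```bash
python3 look.py 5
```

```text
[0.53138539 0.06260097 0.11230578] [ 0.6291926  -0.53538419 -2.2047843 ] 0.03656813928937078
```

View pics/c5.png

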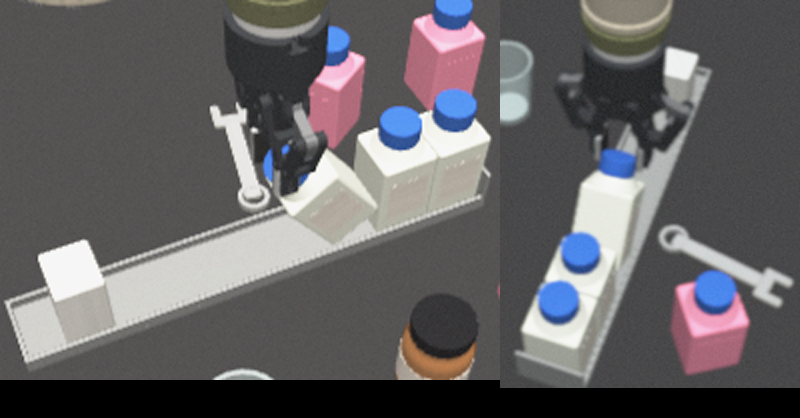

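The bottle stuck at about 50°, with its base's upper corner at the mid bottle's face (mid cap at (400,126)). The mid bottle is backed by the end bottle and the plate, so it can act as a gentle stop to bring the base under the cap. Continuing slowly and watching the force.

move_arm:
  moves: [-0.0003, 0.004, -0.001, 0, 0.03, -0.0006, 0.008, -0.001, 0, 0.03, -0.0008, 0.012, 0, 0, 0.03, -0.001, 0.016, 0, 0, 0.03, -0.0014, 0.02, 0.001, 0, 0.03, -0.0016, 0.024, 0.001, 0, 0.03, -0.002, 0.028, 0.001, 0, 0.03, -0.0022, 0.032, 0.002, 0, 0.03, -0.0022, 0.032, 0.002, 0, 0.03]

```text
clock: 8.43
tcp_pos: [0.5295, 0.0944, 0.1149]
orientation: [0.0, 0.682, 0.732, 0.0]
wrist_force: [0.2, -3.9, 4.1]
finger_gap: 0.0366
grip_force: 36.0
```

```bash
python3 look.py 6
```

```text
[0.5294643  0.09424511 0.11480865] [ 0.16937908 -2.97241622  6.03217598] 0.036471127523367494
```

View pics/c6.png

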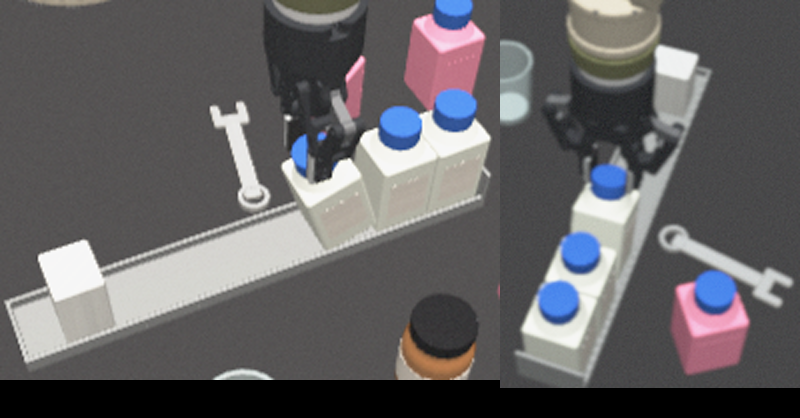

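About 75° now, and the two standing bottles are still upright (caps at (400,127) and (455,109)). Finishing the last degrees, then releasing.

move_arm:
  moves: [-0.0003, 0.004, 0.001, 0, 0.03, -0.0006, 0.008, 0.0015, 0, 0.03, -0.0008, 0.012, 0.0015, 0, 0.03, -0.001, 0.016, 0.001, 0, 0.03, -0.0014, 0.02, 0, 0, 0.03, -0.0016, 0.023, -0.001, 0, 0.03, -0.0016, 0.023, -0.0015, 0, 0.03, -0.0016, 0.023, -0.0015, 0, 0.03]

```text
clock: 9.2
tcp_pos: [0.5274, 0.118, 0.1137]
orientation: [-0.0, 0.682, 0.732, 0.001]
wrist_force: [-1.8, -1.8, 8.0]
finger_gap: 0.0365
grip_force: 36.2
```

```bash
cat > blue.py <<'E'
from h import *
import sys
f=sys.argv[1]; cx=lambda u:u
for n in ['scene','side']:
    a=save(n,n[:2]+f+'.png')[0].astype(int)
    m=((a[:,:,2]>110)&(a[:,:,2]>a[:,:,0]*2+20)).astype(np.uint8)
    k,_,st,c=cv2.connectedComponentsWithStats(m)
    for i in range(1,k):
        if st[i,4]>40 and 200<c[i,0]<460 and 120<c[i,1]<380:
            # cap visible blob ~ cap middle z .112
            print(n,st[i],c[i].round(1),back(n[:2]+f+'.png',c[i],.112)[:2].round(4))
print(env.get_state()['wrist_force'],env.get_state()['tcp_pos'])
E
python3 blue.py 7
```

```text
scene [397 145  21  21 344] [407.  154.7] [0.5187 0.2423]
scene [372 153  19  22 307] [381.2 163.9] [0.5238 0.1885]
scene [337 163  10  23 158] [341.8 173.2] [0.5211 0.1142]
side [307 252  21  21 346] [316.9 261.7] [0.5309 0.1186]
side [296 282  20  22 361] [305.3 292.7] [0.5226 0.1851]
side [190 285  22  23 397] [201.3 295.5] [0.6787 0.2606]
side [371 303  23  24 417] [381.3 314.7] [0.3931 0.1731]
side [283 310  21  23 392] [292.9 320.8] [0.5185 0.2415]
[-2.08926528 -1.32418609  7.18037999] [0.52738424 0.11801517 0.11372965]
```

move_arm:
  moves: [0, 0, 0, 0, 0.06, 0, 0, 0, 0, 0.06, 0, 0, 0, 0, 0.06, 0, 0, 0.02, 0, 0.06, 0, 0, 0.05, 0, 0.06, 0, 0, 0.08, 0, 0.06, 0, 0, 0.08, 0, 0.06]

```text
clock: 9.88
tcp_pos: [0.5303, 0.1177, 0.1983]
orientation: [0.003, 0.682, 0.732, 0.003]
wrist_force: [1.2, 0.1, 0.5]
finger_gap: 0.0602
grip_force: 0.0
```

```bash
python3 blue.py 8
```

```text
scene [339 118  14  15  90] [347.2 127.1] [0.4129 0.1697]
scene [397 145  21  21 344] [407.  154.7] [0.5187 0.2423]
scene [370 153  21  22 371] [379.6 163.4] [0.5217 0.1864]
scene [342 163  21  22 370] [351.9 173.3] [0.5272 0.1307]
side [307 256  20  22 342] [316.1 266.5] [0.5279 0.1287]
side [295 283  21  21 353] [305.3 292.9] [0.5225 0.1855]
side [190 285  23  23 399] [201.3 295.4] [0.6787 0.2606]
side [371 303  23  24 416] [381.3 314.7] [0.393  0.1731]
side [282 310  22  23 392] [292.8 320.8] [0.5186 0.2414]
[ 0.01066567  0.42648721 -0.65073614] [0.52835471 0.11737519 0.19383639]
```

The bottle stands, with cap centres at y ≈ 0.129, 0.186 and 0.242 (56 mm spacing) in both cameras. Now I go behind the weight.

move_arm:
  moves: [0.0025, -0.04, 0, 0, 0.03, 0.005, -0.08, 0, 0, 0.03, 0.008, -0.12, 0, 0, 0.03, 0.0105, -0.16, 0, 0, 0.03, 0.013, -0.2, 0, 0, 0.03, 0.016, -0.24, 0, 0, 0.03, 0.0185, -0.275, 0, 0, 0.03, 0.0185, -0.278, 0, 0, 0.03, 0.0185, -0.278, 0, 0, 0.03]

```text
clock: 10.73
tcp_pos: [0.5451, -0.1628, 0.1907]
orientation: [-0.002, 0.683, 0.73, -0.0]
wrist_force: [-0.7, 0.8, -0.3]
finger_gap: 0.0304
grip_force: 0.0
```

Run:
```python
from h import *
a=save('wrist','w9.png')[0]; s=env.get_state(); print(s['tcp_pos'],s['orientation'])
# weight top/rear: where does its rear top edge project if at estimate
u=np.array([-.069,.9976,0]); n=np.array([.9976,.069,0]); c=np.array([.5437,-.1217,.075])
print(proj('w9.png',[c-.022*u-.026*n,c-.022*u+.026*n,c+.022*u-.026*n,c+.022*u+.026*n]).round())
g=cv2.cvtColor(a,7); m=(g>170).astype(np.uint8)
k,l,st,ce=cv2.connectedComponentsWithStats(m)
for i in range(1,k):
    if st[i,4]>1500: print(st[i]); q=cv2.boxPoints(cv2.minAreaRect(np.argwhere(l==i)[:,::-1].astype(np.float32))); print([back('w9.png',p,.075)[:2].round(4) for p in q],q.round())
```

```text
[ 0.54491612 -0.16118637  0.19092256] [-1.74405520e-03  6.82680162e-01  7.30715209e-01 -1.95101623e-04]
[[290. 218.]
 [367. 218.]
 [288. 152.]
 [369. 151.]]
[  277     0    97   248 20980]
[array([ 0.5108, -0.1665]), array([ 0.5063, -0.0166]), array([ 0.562, -0.013]), array([ 0.5775, -0.162 ])] [[277. 247.]
 [277.   0.]
 [373.   0.]
 [373. 247.]]
[ 533    0  107  117 3932]
[array([ 0.6542, -0.0074]), array([ 0.7152, -0.0029]), array([ 0.7353, -0.0652]), array([ 0.6693, -0.0702])] [[532.   1.]
 [638.  -0.]
 [639. 116.]
 [533. 117.]]
```

Run:
```python
from h import *
g=cv2.cvtColor(cv2.imread('pics/w9.png'),6)
print(g[130:260:3,310:345].mean(1).round().astype(int))
print(g[185,270:385:3])
```

```text
[239 239 239 239 239 239 240 174 252 254 254 254 254 254 254 254 254 254
 254 254 254 254 254 254 254 254 254 254 254 253 233 233 233 232 232 231
 231 133 217 194  94  93  93  92]
[ 92  95  98  98  98 228 131 255 254 254 254 254 254 254 254 254 254 254
 254 254 254 254 254 254 254 254 254 254 254 254 254 254 228  96 101 102
 102  99  96]
```

The weight's top face spans rows 151–218, as predicted. Descending behind it.

move_arm:
  moves: [0.0005, 0, -0.035, 0, 0.03, 0.0005, 0, -0.07, 0, 0.03, 0.0005, 0, -0.105, 0, 0.03, 0.0005, 0, -0.135, 0, 0.03, 0.0005, 0, -0.155, 0, 0.03, 0.0005, 0, -0.161, 0, 0.03, 0.0005, 0, -0.161, 0, 0.03]

```text
clock: 11.37
tcp_pos: [0.5446, -0.1586, 0.0297]
orientation: [-0.002, 0.681, 0.732, -0.001]
wrist_force: [0.4, -0.1, 0.9]
finger_gap: 0.0301
grip_force: 0.0
```

move_arm:
  moves: [-0.0003, 0.005, 0, 0, 0.03, -0.001, 0.015, 0, 0, 0.03, -0.002, 0.027, 0, 0, 0.03, -0.0028, 0.04, 0, 0, 0.03, -0.0038, 0.055, 0, 0, 0.03, -0.0048, 0.07, 0, 0, 0.03, -0.006, 0.085, 0, 0, 0.03, -0.007, 0.1, 0, 0, 0.03, -0.008, 0.115, 0, 0, 0.03, -0.009, 0.13, 0, 0, 0.03, -0.01, 0.14, 0, 0, 0.03, -0.01, 0.14, 0, 0, 0.03]

```text
clock: 12.37
tcp_pos: [0.536, -0.0183, 0.0325]
orientation: [-0.0, 0.681, 0.732, 0.001]
wrist_force: [0.0, 0.3, -1.3]
finger_gap: 0.0302
grip_force: 0.0
```

move_arm:
  moves: [-0.0006, 0.008, 0, 0, 0.03, -0.0011, 0.016, 0, 0, 0.03, -0.0017, 0.024, 0, 0, 0.03, -0.0022, 0.032, 0, 0, 0.03, -0.0028, 0.04, 0, 0, 0.03, -0.0033, 0.047, 0, 0, 0.03, -0.0037, 0.053, 0, 0, 0.03, -0.004, 0.056, 0, 0, 0.03]

```text
clock: 13.03
tcp_pos: [0.5328, 0.0354, 0.0321]
orientation: [0.0, 0.682, 0.731, 0.0]
wrist_force: [-1.0, -4.8, 4.1]
finger_gap: 0.0301
grip_force: 1.3
```

```bash
python3 blue.py a
python3 - <<'E'
from h import *
u=np.array([-.069,.9976,0]); n=np.array([.9976,.069,0])
s=env.get_state()['tcp_pos']; c=np.array([s[0],s[1],.075])+.033*u
for f in ['sca.png','sia.png']:
    print(proj(f,[c+a*.022*u+b*.026*n for a in(-1,1) for b in (-1,1)]).round(1).tolist())
E
```

```text
scene [335 113  20  20 307] [344.6 122.2] [0.3982 0.1704]
scene [397 145  21  21 345] [407.  154.7] [0.5187 0.2422]
scene [370 153  21  22 372] [379.6 163.4] [0.5216 0.1865]
scene [342 163  21  22 369] [351.9 173.3] [0.5272 0.1306]
side [307 257  19  21 325] [316.  266.9] [0.5278 0.1296]
side [296 283  20  21 353] [305.3 292.9] [0.5224 0.1855]
side [190 285  22  23 399] [201.3 295.4] [0.6787 0.2606]
side [371 303  23  24 416] [381.3 314.7] [0.393  0.1731]
side [282 310  22  23 393] [292.9 320.8] [0.5185 0.2415]
[ 0.19604417 -2.01935701  0.42832297] [0.53246493 0.03571345 0.03179936]
[[301.6, 191.5], [313.5, 212.1], [323.9, 184.1], [336.5, 204.2]]
[[345.1, 248.8], [319.0, 241.3], [337.6, 266.7], [311.0, 258.8]]
```

The weight is sliding with about 2–5 N. Closing the last ~10 mm slowly.

move_arm:
  moves: [-0.0002, 0.003, 0, 0, 0.03, -0.0004, 0.006, 0, 0, 0.03, -0.0006, 0.008, 0, 0, 0.03, -0.0007, 0.01, 0, 0, 0.03, -0.0007, 0.01, 0, 0, 0.03]

```text
clock: 13.55
tcp_pos: [0.5308, 0.0446, 0.0312]
orientation: [-0.0, 0.682, 0.731, -0.001]
wrist_force: [0.1, -7.4, 0.4]
finger_gap: 0.03
grip_force: 0.0
```

move_arm:
  moves: [-0.0002, 0.002, 0, 0, 0.03, -0.0003, 0.004, 0, 0, 0.03, -0.0003, 0.004, 0, 0, 0.03]

```text
clock: 13.8
tcp_pos: [0.5294, 0.0452, 0.0305]
orientation: [0.001, 0.683, 0.731, -0.005]
wrist_force: [-1.6, -19.7, -2.7]
finger_gap: 0.0301
grip_force: 0.0
```

The arm stalled at y = 0.045 with 20 N, so the row is closed against the plate. Backing off and checking.

move_arm:
  moves: [0.0003, -0.006, 0, 0, 0.03, 0.001, -0.02, 0, 0, 0.03, 0.002, -0.04, 0, 0, 0.03, 0.003, -0.06, 0.02, 0, 0.03, 0.003, -0.08, 0.05, 0, 0.03, 0.003, -0.1, 0.09, 0, 0.03, 0.003, -0.12, 0.13, 0, 0.03, 0.003, -0.12, 0.15, 0, 0.03]

```text
clock: 14.47
tcp_pos: [0.535, -0.0725, 0.1846]
orientation: [0.001, 0.683, 0.731, 0.001]
wrist_force: [1.6, -0.9, -0.9]
finger_gap: 0.03
grip_force: 0.0
```

```bash
python3 blue.py b
python3 - <<'E'
from h import *
u=np.array([-.069,.9976,0]); n=np.array([.9976,.069,0])
E=np.array([.5185,.2415,0]) # end bottle
a=cv2.imread('pics/scb.png'); g=cv2.cvtColor(a,6); 
# brightness along the lane in the weight's top plane, sampled in both views
for f in ['scb.png','sib.png']:
    g=cv2.cvtColor(cv2.imread('pics/'+f),6)
    for off in (-.012,.012):
        P=[E-d*u+off*n+[0,0,.075] for d in np.arange(.12,.215,.003)]
        q=proj(f,P).astype(np.float32); print(f,off,cv2.remap(g,q[:,0],q[:,1],1).ravel().tolist())
E
```

```text
scene [335 113  20  20 309] [344.6 122.2] [0.3981 0.1705]
scene [397 145  21  20 340] [407.  154.5] [0.5182 0.2424]
scene [370 153  20  21 363] [379.4 162.9] [0.5204 0.1866]
scene [342 163  20  21 364] [351.5 172.6] [0.5256 0.1307]
side [308 258  19  20 328] [317.  267.3] [0.5258 0.1295]
side [296 283  21  22 357] [305.7 293.3] [0.5215 0.1858]
side [190 285  22  23 400] [201.3 295.5] [0.6786 0.2607]
side [371 303  23  24 417] [381.3 314.7] [0.3931 0.1731]
side [282 310  22  23 391] [293. 321.] [0.5183 0.2417]
[0.64501089 0.4805371  0.02392606] [ 0.53707402 -0.07180749  0.18645105]
scb.png -0.012 [245, 245, 244, 245, 233, 170, 169, 231, 246, 246, 247, 247, 247, 246, 246, 247, 247, 247, 247, 247, 247, 234, 166, 214, 234, 236, 221, 164, 222, 165, 88, 87]
scb.png 0.012 [247, 247, 247, 247, 229, 172, 173, 233, 247, 247, 247, 247, 247, 246, 246, 247, 247, 247, 247, 247, 246, 227, 168, 164, 162, 161, 159, 192, 183, 186, 180, 191]
sib.png -0.012 [204, 172, 136, 114, 116, 131, 155, 185, 226, 238, 238, 240, 241, 240, 239, 240, 240, 240, 241, 240, 238, 225, 196, 185, 183, 183, 182, 183, 182, 182, 183, 184]
sib.png 0.012 [75, 106, 125, 130, 131, 129, 129, 128, 127, 127, 128, 128, 129, 147, 206, 237, 241, 241, 240, 240, 238, 224, 186, 172, 172, 171, 171, 169, 169, 172, 173, 172]
```

```bash
python3 -c "
from workcell import env
print(env.hand_in())"
```

```text
the job is handed in; nothing more can be done
None
```

The tipped bottle stands on its base, and the cameras show the three bottles and the weight in one closed row against the high end; the mid bottle served as a light stop while the tipped one was righted, and the job is handed in at about 14.6 s with the gripper clear.

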